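# Hold the rotor hub collar on the spindle's set-screw flats

## Robot

A 6-joint arm with a two-finger parallel gripper is mounted at the origin on the work surface. World frame = base frame: x ahead of the robot, y to its left, z up, the work surface at z = 0. Lengths are in m, angles in rad, forces in N, time in s.
With the tool pointing down it reaches from about 0.35 to 0.85 m from the base axis. Payload 8.1 kg.
Tool frame: the origin (TCP) lies at the centre of the arm's flange, where the gripper is bolted on; the fingertips stand 186 mm ahead of it and the grasp point (between the pads) lies 167 mm ahead of it (robot.grasp_offset is the distance from the TCP to the grasp point, in m); z points along the fingers, y is the line along which they close (so a half turn about z gives the same grasp; the last joint's range is limited). The gripper opens to 93 mm and grips with 3 to 60 N. Pads are 15 mm wide; open, the fingers measure 128 mm over their backs; the gripper's body (75 mm by 188 mm) begins 65 mm behind the grasp point.
Start: joints at [-1.207, 0.13, 1.488, -0, 1.523, -0.085], TCP at [0.26, -0.541, 0.405] pointing down, gripper open.
Joint ranges: [-2.96, 2.96], [-0.89, 2.26], [0.02, 2.5], [-1.34, 4.48], [0, 2.73], [-2.66, 2.66]. Speed limits (rad/s): [2.39, 2.39, 2.79, 3.14, 3.14, 3.14].

## Interface

Orientations are given as a rotation vector (axis times angle).
In Python, from plant import robot gives the robot as it stands.
- The arm moves only by the tool drive_tool, never from a script. Its argument "moves" is one flat list of numbers, 7 for each row, row after row: the finger opening in mm, from 0 to 93, then the shift along the tool's x, y, z in mm, then the turn, a rotation vector about the tool's x, y, z in degrees. A call has 1 to 8 rows; each row shifts and turns the commanded pose from where the row before left it, along the tool's axes as they then stand; what a row does not reach is not made up. A row lasts 1/10 s, in which the tool goes at most 50 mm and 8.59 degrees, less where a joint would pass 70% of its speed; a pose out of reach is approached as far as the arm can. A call is refused whole if a number of a shift passes 50 or a number of a turn 8.59, either way. A call with a gripper value outside its range is refused whole. The fingers move at their own pace and stop on an object; "grip_force" is the grip in N (left out, the last holds). Time passes only in rows, so rows that do not move let the fingers close. It gives the time, the measured TCP pose, the force, the opening and the grip force at its end, in the units of the state.
- robot.read_state(): the state, without advancing time (a new reading comes with each control period).
- robot.read_camera(name): name is "side" or "top" or "wrist"; returns a dict with "color" (420x560x3 uint8, red, green, blue), "depth" (420x560 float32, m along the optical axis (not along the pixel's ray), 0 where there is no reading), "mtx" (3x3 intrinsics, pixels), "dist_coeffs" ([k1, k2, p1, p2, k3] as OpenCV has them; the pictures are not rectified), "R" (3x3) and "t" (3): a world point X has camera coordinates R X + t. Camera axes: x right, y down, z forward; pixel columns grow to the right and rows downward; lengths in m; the calibration is good to about 2 mm. A picture is of the moment at which its call begins.
- robot.close_job(): hands the job in; it is judged then, once.
The state is a dict: "t": time; "q": joint angles; "dq": joint speeds; "joint_torque": joint torques, N m; "tool_pos": TCP position; "orientation": TCP orientation; "force": force on the tool from outside, world axes, zero at the start; "wrist_torque": the same for the moment, N m; "opening": finger opening in m; "gripper_force": force on a finger pad.
Only numpy, scipy, OpenCV 4.12 (cv2) and the standard library are available. Lean on these libraries where they do the work, as an engineer would, in place of code of your own. Each camera call takes 0.05 s, during which the arm holds its last target. There are 200 camera calls.

## Task

First, with the empty gripper, pinch the bare spindle of the centrifuge drive, feel for its two set-screw flats, and turn the spindle until one flat squarely faces the blue key guide. Then pull the collar straight up off its snap post and lower it over the spindle with its two red set screws over the flats, one pointing at the key guide. Finish still holding it there in the gripper, level, with the screws at the height of the blue band halfway up the flats and the collar clear of the boss below, and leave the other things on the bench where they are.

Things in the scene. Friction and masses are not known exactly. Their poses are not given: they have to be found in the camera images.
- drive: centrifuge drive bolted to the bench: dark round base 130 mm across, 12 mm high; grey motor 96 mm across up to 70 mm; steel boss 28 mm across from 70 to 78 mm; upright steel spindle from 78 to 124 mm. Origin: centre of the underside, on the spindle axis; z up; -x points to the key guide. Wanted: spindle flats square to this x axis, either flat to the guide
- spindle_end (a point): fixed point on the spindle axis at its top end, 124 mm above the bench; axes of the drive. The spindle: 20 mm across, two flats back to back, 14 mm apart along its whole length, dark line across its end parallel to the flats. Pinched off the flats it measures more than 14 mm, 20 mm when 45 degrees or more off; the pads sink in, so readings run about 1 mm low
- flat_mid (a point): fixed point on the spindle axis at the middle of the flats (blue band), 101 mm above the bench; axes of the drive. The spindle turns easily either way (drag 0.04 N m) and stays where left. Its angle is not reported; it starts 34 to 90 degrees off the wanted heading: feel it by the grip width or see it
- guide_hole (a point): hole in the key guide, a blue upright plate (12 mm thick, 30 mm wide, 100 mm high) on the drive's -x side, 85 mm from the spindle axis; 88 mm above the bench
- collar: aluminium hub collar, 16 mm high, about 120 g: ring 37 mm across, bore 23 mm, plain parallel grip faces 36 mm apart (28 mm long) at its +y and -y sides, two set screws facing each other along its x axis with red heads (48 mm over the heads). Origin: centre of the underside, z up. It starts on the snap post
- collar_center (a point): centre of the collar at screw height, 8 mm above its underside; axes of the collar. The 6 mm screw noses leave 16 mm between them in the bore, so it passes the spindle only with the screws facing the flats within about 15 degrees; else the noses rest on the spindle's end
- post: snap post bolted to the bench: black base plate 80 x 80 x 8 mm, an orange column 30 mm across up to 38 mm above the bench, on which the collar sits, and a steel pin 12.4 mm across on up to 71 mm with two sprung steel balls above the collar that hold it down; 6 to 8 N straight up snaps it off, and it is clear of the pin after 35 mm. Origin: centre of the underside.
- bucket_a: bystander: silver rotor bucket with a clear domed cap, 64 mm across, 120 mm high; origin under its centre
- bucket_b: bystander: a second such bucket, 64 mm across, 120 mm high; origin under its centre
- spare_ring: bystander: plain brass ring, 36 mm across, 14 mm high, lying on the bench; origin under its centre
- hex_key: bystander: T-handled hex key lying on the bench, 145 mm long along its x, red handle 70 mm wide at +x, 16 mm high; origin under the middle of its blade
- tube_rack: bystander: white rack 200 x 80 mm with blue-capped tubes, 115 mm high; origin under its centre, long side along x
- parts_tray: bystander: grey open tray of small parts 200 x 130 x 35 mm; origin under its centre, long side along x
Not all that is in view belongs to the job. There is more than one size of the post; the one meant has the size given above. Of the things like the drive, leave any that is green; of the rest the smaller one is meant.

How it is judged:
By the outcome, as a careful person would: the job done as asked, in the order asked, and still so for the second after the job is handed in, while the arm keeps its last pose, push and grip.
It also fails if it takes over 67 s, if anything falls off the work surface, if the arm or the gripper's body presses on something with over 40 N, if the wrist force passes 120 N, or if a joint passes its speed limit or range.

## Working session

There is one attempt and no reset: what is moved stays moved. The work goes in short steps, Python scripts to look and compute and a tool call to move; the robot and the scene stay as the last step left them, time stands still between calls to the robot, and variables do not carry over. Pictures are saved under pics/ and viewed, at most 11 in all, crops included, and the job is handed in when it is done.

Besides the shell and the picture viewer there is one more tool, called after "Emit:" as name(argument=value, ...) on one line, values as JSON. drive_tool: Moves the arm, as the interface text tells. Its arguments: {"type":"object","properties":{"moves":{"type":"array","items":{"type":"number"}},"grip_force":{"type":"number"}},"required":["moves"]}

```bash
mkdir -p pics; ls; cat > h.py <<'E'
import numpy as np, cv2
from plant import robot
def cam(n):
    c=robot.read_camera(n); np.savez(f'/tmp/{n}.npz',**c); return c
def load(n): return np.load(f'/tmp/{n}.npz')
def ray(c,u,v):
    p=cv2.undistortPoints(np.array([[[u,v]]],float),c['mtx'],c['dist_coeffs'])[0,0]
    d=c['R'].T@np.array([p[0],p[1],1]); o=-c['R'].T@c['t']; return o,d
def onz(c,u,v,z):
    o,d=ray(c,u,v); return o+d*(z-o[2])/d[2]
def dep(c,u,v):
    o,d=ray(c,u,v); return o+d*c['depth'][int(v),int(u)]
def proj(c,X):
    return cv2.projectPoints(np.array(X,float).reshape(-1,3),cv2.Rodrigues(c['R'])[0],c['t'],c['mtx'],c['dist_coeffs'])[0].reshape(-1,2)
def save(c,f): cv2.imwrite(f,c['color'][:,:,::-1] if not isinstance(c,np.ndarray) else c[:,:,::-1])
E
python3 - <<'E'
from h import *
a=cam('top');b=cam('side');save(a,'pics/top.png');save(b,'pics/side.png')
print(robot.read_state())
for c in(a,b):print(c['mtx'].tolist(),(-c['R'].T@c['t']).tolist(),c['R'].tolist())
E
```

```text
pics
{'t': 0.1, 'q': array([-1.20740775e+00,  1.31112870e-01,  1.48915368e+00,  3.31022981e-06,
        1.52300911e+00, -8.53926986e-02]), 'dq': array([ 4.38968291e-04, -1.52344060e-03, -3.06121939e-03, -3.24435220e-04,
       -1.45445577e-04, -2.46301027e-05]), 'joint_torque': array([ 1.76574329e-03, -5.61341536e+01, -4.93095446e+01,  7.71199912e-02,
        2.91450246e-02, -4.91167998e-05]), 'tool_pos': array([ 0.26027375, -0.5403858 ,  0.403785  ]), 'orientation': array([-3.06120714e+00, -6.98671831e-01,  3.60947466e-04]), 'force': array([-0.08602478,  0.26839209,  0.24079832]), 'wrist_torque': array([-0.01733884, -0.03574146,  0.03600415]), 'gripper_force': 0.0, 'opening': 0.0931920473188735}
[[435.18059378037805, 0.0, 281.5085654225092], [0.0, 435.18059378037805, 207.45042409878278], [0.0, 0.0, 1.0]] [0.3716556439688563, -0.025545757154953184, 1.4780466403246597] [[0.0007476141869138871, -0.9997473644432838, -0.022464379843095558], [-0.9944661312768565, 0.001616707360130071, -0.10504522835689958], [0.10505500852538636, 0.022418598217084258, -0.9942136850987878]]
[[408.7801592067996, 0.0, 283.12339076753847], [0.0, 408.7801592067996, 208.08803623113397], [0.0, 0.0, 1.0]] [0.026763809374279784, 0.617094092853501, 0.765620298260596] [[-0.792229339956692, -0.610217818422609, 0.002624307782243968], [-0.38410712318698853, 0.49532499138726077, -0.7791757637556661], [0.47416704949711513, -0.6182939163429978, -0.6268000017425325]]
```

View pics/top.png

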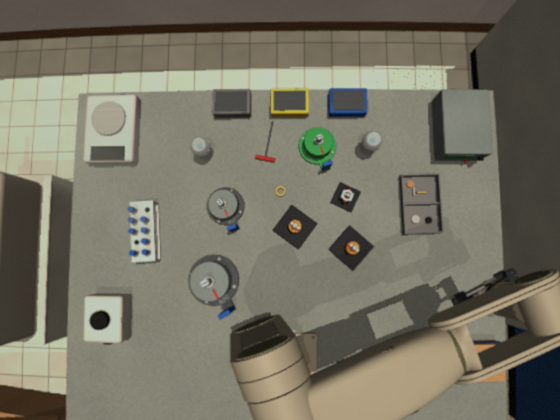

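View pics/side.png

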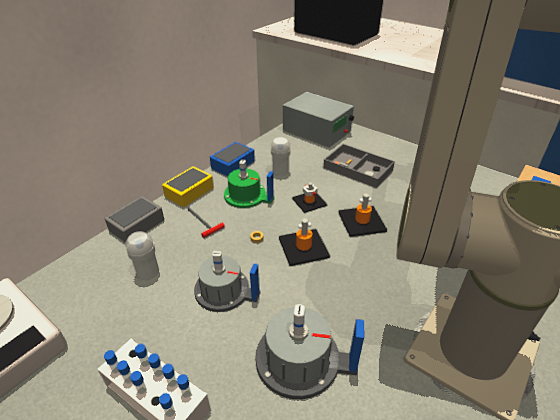

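The top view shows three drives: green at (318,146), small grey at (223,206) and large grey at (211,282). The three posts are small at (347,196) and larger at (295,227) and (352,248). I choose the small grey drive (non-green, about 38 px ≈ 130 mm) and the small post (about 24 px ≈ 80 mm). Next I check both in a close crop.

```bash
python3 - <<'E'
from h import *
a=load('top');b=load('side')
def crop(c,x,y,w=48):return cv2.resize(c['color'][y-w//2:y+w//2,x-w//2:x+w//2],(390,290) if 0 else (290,290),interpolation=cv2.INTER_CUBIC)
im=np.vstack([np.hstack([crop(a,223,206),crop(a,347,196)]),np.hstack([crop(b,222,278,84),crop(b,310,195,48)])])
save(im,'pics/crop1.png')
hsv=cv2.cvtColor(a['color'],cv2.COLOR_RGB2HSV)
m=((hsv[...,0]>105)&(hsv[...,0]<125)&(hsv[...,1]>150)&(hsv[...,2]>60)).astype(np.uint8)
n,l,s,ce=cv2.connectedComponentsWithStats(m)
for i in range(1,n):
  if s[i,4]>15: print(s[i],ce[i].round(1),onz(a,*ce[i],.1).round(3))
# dark base plate of post
g=a['color'].max(2); mm=(g<45).astype(np.uint8); n,l,s,ce=cv2.connectedComponentsWithStats(mm)
for i in range(1,n):
  if s[i,4]>150:
    p=cv2.minAreaRect(np.argwhere(l==i)[:,::-1].astype(np.float32)); print(s[i],p,onz(a,*p[0],.008).round(3))
print(dep(a,222,203),dep(a,347,196))
E
```

```text
[329  89  38  25 240] [345.4 104.3] [ 0.857 -0.204  0.1  ]
[323 161   9   6  30] [327.2 163.5] [ 0.659 -0.141  0.1  ]
[228 225   9   5  33] [231.8 227. ] [0.455 0.164 0.1  ]
[130 251   5   4  18] [131.8 252.5] [0.373 0.486 0.1  ]
[219 309  12  10  57] [224.4 313.3] [0.184 0.184 0.1  ]
[   0   22  494   18 3288] ((246.4571990966797, 28.946208953857422), (12.174388885498047, 493.1822204589844), 89.03914642333984) [1.176 0.135 0.008]
[471  49   8  40 222] ((473.9724426269531, 68.66897583007812), (39.19747543334961, 5.979274749755859), 85.2363510131836) [ 1.025 -0.681  0.008]
[432  92  55  68 710] ((445.9100646972656, 136.51808166503906), (78.87813568115234, 42.9580078125), 53.8646240234375) [ 0.774 -0.564  0.008]
[334 237  38  32 338] ((352.6117858886719, 249.95297241210938), (24.296213150024414, 30.153335571289062), 40.601295471191406) [ 0.383 -0.232  0.008]
[485 269  65  23 460] ((516.153076171875, 275.46270751953125), (15.94059944152832, 65.94209289550781), 76.32869720458984) [ 0.293 -0.79   0.008]
[452 292  21  13 151] ((461.44830322265625, 296.6206970214844), (10.027548789978027, 20.79787826538086), 68.19859313964844) [ 0.225 -0.597  0.008]
[ 91 312  18  17 251] ((99.5, 320.0), (16.0, 17.0), 90.0) [0.142 0.628 0.008]
[240 322  39  26 339] ((257.5685119628906, 333.8493347167969), (12.991568565368652, 40.26215744018555), 69.44395446777344) [0.105 0.087 0.008]
[237 336  51  22 375] ((261.7633056640625, 345.9319763183594), (8.461540222167969, 53.4615478515625), 67.38013458251953) [0.065 0.073 0.008]
[ 508  347   52   73 3109] ((533.5, 383.0), (72.0, 51.0), 90.0) [-0.069 -0.841  0.008]
[0.528904   0.19205698 0.12589367] [ 0.55798134 -0.20760564  0.06722256]
```

View pics/crop1.png

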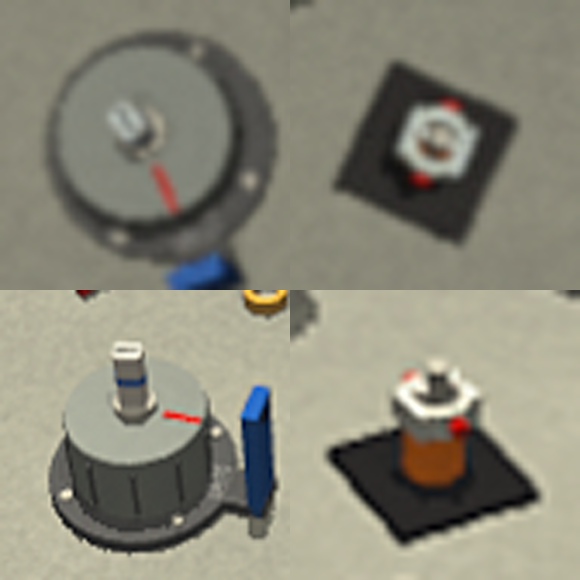

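The crops confirm both: the grey drive has a dark line across the spindle end (top ≈ (219.5,202)) and a blue guide at (232.6,226.7). The small post carries a silver collar with red screws at (349.8,189) and (345,201.8). Now I work out the approach.

```bash
cat >> h.py <<'E'
from scipy.spatial.transform import Rotation as Ro
def to(g,yaw,st=None):
    """moves to bring grasp point to g with tool y along world angle yaw(deg, mod 180): both options"""
    st=st or robot.read_state(); R=Ro.from_rotvec(st['orientation']); M=R.as_matrix()
    p=st['tool_pos']+M[:,2]*robot.grasp_offset
    cy=np.degrees(np.arctan2(M[1,1],M[0,1]))
    print('grasp',p.round(4),'yawY',cy.round(1),'tilt z',M[:2,2].round(4),'q6',st['q'][5].round(2),'q1',st['q'][0].round(2),'t',st['t'])
    print('shift tool mm',((np.asarray(g)-p)@M*1000).round(1),'world',((np.asarray(g)-p)*1000).round(1))
    d=(yaw-cy+90)%180-90; print('turn about tool z deg (down: sign flipped)',(-d).round(1))
E
python3 - <<'E'
from h import *
a=load('top');b=load('side')
s=onz(a,219.5,201.9,.124)
g=onz(a,232.6,226.7,.1); print('spindle',s,'guide',g, np.linalg.norm((s-g)[:2]))
print('side spindle',onz(b,222-42+128*84/290,278-42+(350-290)*84/290,.124), 'side guide',onz(b,222-42+257*84/290,278-42+(392-290)*84/290,.1))
d=(g-s); print('guide dir',np.degrees(np.arctan2(d[1],d[0])))
c=onz(a,347.3,195.2,.054);s1=onz(a,323+162/6.04,172+104/6.04,.05);s2=onz(a,323+133/6.04,172+180/6.04,.05);d=s1-s2
print('collar',c,(s1+s2)/2,'screw dir',np.degrees(np.arctan2(d[1],d[0])),np.linalg.norm(d))
l=onz(a,199+111/6.04,182+128/6.04,.124)-onz(a,199+132/6.04,182+112/6.04,.124)
to([s[0],s[1],.23],0)
E
```

```text
spindle [0.53262849 0.20034152 0.124     ] guide [0.45592518 0.16115788 0.1       ] 0.08613219685852253
side spindle [0.52998304 0.19939848 0.124     ] side guide [0.45668381 0.16007496 0.1       ]
guide dir -152.9399237301356
collar [ 0.56238565 -0.2103435   0.054     ] [ 0.56192208 -0.21126279  0.05      ] screw dir -21.539015093016864 0.04507432722838639
grasp [ 0.2602 -0.5401  0.2365] yawY -64.3 tilt z [-0.0006  0.0016] q6 -0.09 q1 -1.21 t 0.1
shift tool mm [ 566.7 -548.9    7.5] world [272.5 740.5  -6.5]
turn about tool z deg (down: sign flipped) -64.3
```

Emit:
drive_tool(moves=[93,35,-34,0,0,0,0,93,35,-34,0,0,0,0,93,35,-34,0,0,0,0,93,35,-34,0,0,0,0,93,35,-34,0,0,0,0,93,35,-34,0,0,0,0,93,35,-34,0,0,0,0,93,35,-34,0,0,0,0], grip_force=10)

```text
t: 0.9
tool_pos: [0.3946, -0.1721, 0.4045]
orientation: [-3.063, -0.698, -0.0]
force: [1.2, -1.1, 0.2]
opening: 0.0931
gripper_force: 0.0
```

Emit:
drive_tool(moves=[93,35,-34,0,0,0,0,93,35,-34,0,0,0,0,93,35,-34,0,0,0,0,93,35,-34,0,0,0,0,93,35,-34,0,0,0,0,93,35,-34,0,0,0,0,93,35,-34,0,0,0,0,93,4,-4,0,0,0,0])

```text
t: 1.7
tool_pos: [0.5143, 0.1565, 0.4037]
orientation: [-3.06, -0.705, 0.002]
force: [-0.6, -1.3, -0.0]
opening: 0.0932
gripper_force: 0.0
```

```bash
python3 - <<'E'
from h import *
to([.531,.2,.23],27)
w=cam('wrist');save(w,'pics/w1.png');print(proj(w,[[.531,.2,.124],[.4563,.1605,.1]]))
E
```

```text
grasp [0.5141 0.1567 0.2364] yawY -64.0 tilt z [-0.0013  0.0013] q6 1.32 q1 0.2 t 1.7
shift tool mm [ 34.2 -31.5   6.5] world [16.9 43.3 -6.4]
turn about tool z deg (down: sign flipped) 89.0
[[238.61897123 172.11735574]
 [247.69940784 255.15583533]]
```

View pics/w1.png

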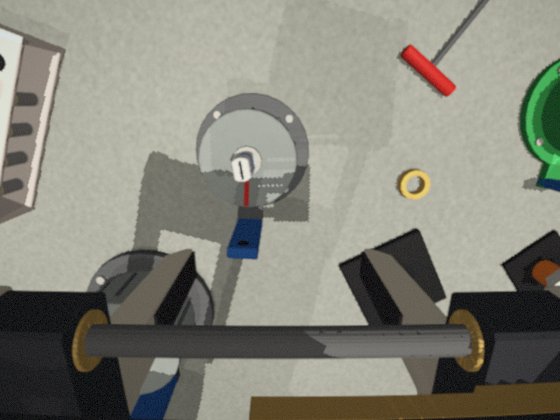

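```bash
python3 - <<'E'
from h import *
w=load('wrist');print('cam',-w['R'].T@w['t'])
col=w['color']; hsv=cv2.cvtColor(col,cv2.COLOR_RGB2HSV)
x0,y0,x1,y1=226,150,262,192
# spindle end: depth mask near z=.124
P=np.array([[dep(w,u,v) for u in range(x0,x1)] for v in range(y0,y1)])
top=(P[...,2]>.119)&(P[...,2]<.130)
print('end centroid',P[top].mean(0), top.sum())
vv,uu=np.nonzero(top); print('px',uu.mean()+x0,vv.mean()+y0)
m=cv2.erode(top.astype(np.uint8),np.ones((3,3)))>0
g=col[y0:y1,x0:x1].mean(2); th=np.median(g[m]); dk=m&(g<th-45)
q=np.argwhere(dk)[:,::-1]+[x0,y0]; print(dk.sum(),th)
pts=np.array([onz(w,*p,.124)[:2] for p in q]); wts=th-g[dk]
c=np.average(pts,axis=0,weights=wts); ev,V=np.linalg.eigh(np.cov(pts.T,aweights=wts)); d=V[:,1]
print('line c',c,'ang',np.degrees(np.arctan2(d[1],d[0]))%180,np.sqrt(ev))
# guide top
b=((hsv[...,0]>100)&(hsv[...,0]<125)&(hsv[...,1]>150)); 
T=[dep(w,u,v) for v in range(205,270) for u in range(215,275) if b[v,u]];T=np.array(T)
t=T[(T[:,2]>.094)&(T[:,2]<.106)]; 
r=cv2.minAreaRect((t[:,:2]*1000).astype(np.float32)); print(len(T),len(t),T[:,2].min(),'guide',t.mean(0),r)
# red mark on motor top
rd=((hsv[...,0]<8)|(hsv[...,0]>172))&(hsv[...,1]>120); rd[:150]=0;rd[215:]=0;rd[:,:220]=0;rd[:,275:]=0
q=np.argwhere(rd)[:,::-1]; pts=np.array([onz(w,*p,.07)[:2] for p in q]); print('red',pts.mean(0)); ev,V=np.linalg.eigh(np.cov(pts.T)); print(np.degrees(np.arctan2(V[1,1],V[0,1]))%180,ev)
save(cv2.resize(col[140:270,190:300],(550,650)[:2] if 0 else (495,585),interpolation=cv2.INTER_CUBIC),'pics/w1c.png')
E
```

```text
cam [0.58811918 0.19187436 0.38342818]
end centroid [0.5340363  0.19954361 0.12354864] 405
px 240.7283950617284 168.87654320987656
47 222.33333333333334
line c [0.53341116 0.19923589] ang 34.55307508132327 [0.00054428 0.00411426]
995 351 0.01349015265200515 guide [0.45724707 0.16681035 0.09907335] ((456.63958740234375, 166.2984161376953), (10.972432136535645, 27.657350540161133), 23.8543643951416)
red [0.50274613 0.18636722]
23.53200648591914 [1.96821347e-06 5.01902074e-05]
```

View pics/w1c.png

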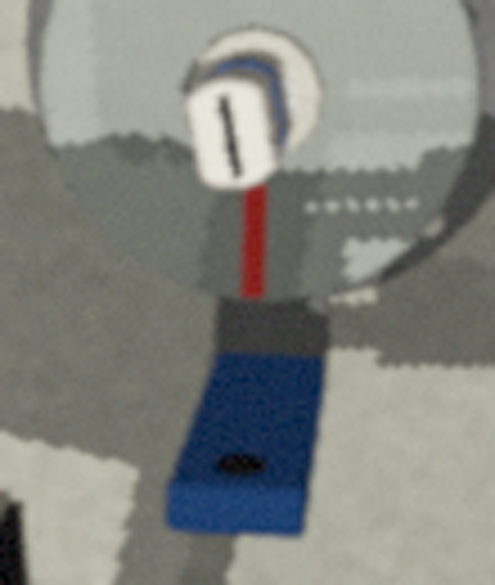

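The crop shows the end line running almost up-down in the image at (240,169). The flats' normal is about 124.6°, while the guide axis (red mark and guide plate) is at about 23.6°. So I pinch near −55° and turn +79°.

Emit:
drive_tool(moves=[60,18,-15,0,0,0,0,60,18,-15,0,0,0,0,60,0,0,0,0,0,-8.5,60,0,0,0,0,0,0])

```text
t: 2.15
tool_pos: [0.5333, 0.194, 0.4043]
orientation: [3.001, 0.928, -0.002]
force: [0.2, 0.8, -0.0]
opening: 0.0654
gripper_force: 0.0
```

```bash
python3 - <<'E'
from h import *
to([.5337,.1995,.107],-55.4)
E
```

```text
grasp [0.5331 0.1939 0.237 ] yawY -55.6 tilt z [-0.0009 -0.0007] q6 1.23 q1 0.26 t 2.15
shift tool mm [  3.8  -4.3 130. ] world [   0.6    5.6 -130. ]
turn about tool z deg (down: sign flipped) -0.2
```

Emit:
drive_tool(moves=[60,3,-3,25,0,0,0,60,0,0,35,0,0,0,60,0,0,35,0,0,0,60,0,0,35,0,0,0,60,0,0,0,0,0,0])

```text
t: 2.65
tool_pos: [0.5315, 0.1969, 0.269]
orientation: [3.005, 0.917, -0.016]
force: [-1.2, -0.2, -1.4]
opening: 0.0599
gripper_force: 0.0
```

```bash
python3 - <<'E'
from h import *
to([.5337,.1995,.107],-55.4)
E
```

```text
grasp [0.5299 0.1964 0.1017] yawY -56.1 tilt z [-0.0098 -0.003 ] q6 1.24 q1 0.26 t 2.65
shift tool mm [ 4.8 -0.4 -5.3] world [3.8 3.1 5.3]
turn about tool z deg (down: sign flipped) -0.7
```

Transient tilt; let it settle while correcting.

Emit:
drive_tool(moves=[60,0,0,0,0,0,0,60,0,0,0,0,0,0,60,0,0,0,0,0,0])

```text
t: 2.95
tool_pos: [0.5352, 0.1989, 0.2775]
orientation: [3.003, 0.923, 0.007]
force: [0.5, -0.3, 2.1]
opening: 0.0602
gripper_force: 0.0
```

```bash
python3 - <<'E'
from h import *
to([.5337,.1995,.107],-55.4)
E
```

```text
grasp [0.5359 0.1991 0.1102] yawY -55.8 tilt z [0.0041 0.0011] q6 1.24 q1 0.27 t 2.95
shift tool mm [-1.6 -1.6  3.2] world [-2.2  0.4 -3.2]
turn about tool z deg (down: sign flipped) -0.4
```

Emit:
drive_tool(moves=[30,0,0,2,0,0,0,20,0,0,0,0,0,0,10,0,0,0,0,0,0,5,0,0,0,0,0,0,5,0,0,0,0,0,0,5,0,0,0,0,0,0,5,0,0,0,0,0,0,5,0,0,0,0,0,0], grip_force=15)

```text
t: 3.75
tool_pos: [0.5339, 0.1994, 0.2727]
orientation: [-3.001, -0.924, 0.001]
force: [-3.3, 4.7, 2.0]
opening: 0.0141
gripper_force: 15.0
```

```bash
python3 - <<'E'
from h import *
to([.5337,.1995,.107],-55.4); print(robot.read_state()['opening'])
E
```

```text
grasp [0.5337 0.1996 0.1054] yawY -55.8 tilt z [-0.0007  0.001 ] q6 1.24 q1 0.27 t 3.75
shift tool mm [-0.1  0.  -1.6] world [-0.  -0.1  1.6]
turn about tool z deg (down: sign flipped) -0.4
0.014082443372863138
```

Emit:
drive_tool(moves=[5,0,-0.7,0,0,0,0,5,0,0,0,0,0,0,5,0,0,0,0,0,0,5,0,0,0,0,0,0], grip_force=25)

```text
t: 4.15
tool_pos: [0.5337, 0.1995, 0.2727]
orientation: [-3.002, -0.924, 0.0]
force: [-1.3, 3.1, 0.1]
opening: 0.0135
gripper_force: 25.0
```

```bash
python3 - <<'E'
from h import *
s=robot.read_state();to([.5337,.1995,.107],-55.4); print(s['opening'],s['force'],s['wrist_torque'])
E
```

```text
grasp [0.5337 0.1996 0.1054] yawY -55.8 tilt z [-0.0001  0.0002] q6 1.24 q1 0.27 t 4.15
shift tool mm [-0.   0.1 -1.6] world [ 0.  -0.1  1.6]
turn about tool z deg (down: sign flipped) -0.4
0.013472220245072613 [-1.26195098  3.0646823   0.13884513] [0.59396241 0.16108617 0.07291184]
```

Emit:
drive_tool(moves=[5,0,0,0,0,0,-6,5,0,0,0,0,0,-6,5,0,0,0,0,0,-6,5,0,0,0,0,0,-6,5,0,0,0,0,0,-6,5,0,0,0,0,0,-6,5,0,0,0,0,0,-6,5,0,0,0,0,0,0])

```text
t: 4.95
tool_pos: [0.5339, 0.1994, 0.2727]
orientation: [2.47, 1.941, 0.001]
force: [0.9, 4.1, -1.1]
opening: 0.0141
gripper_force: 25.0
```

Emit:
drive_tool(moves=[5,0,0,0,0,0,-6,5,0,0,0,0,0,-6,5,0,0,0,0,0,-6,5,0,0,0,0,0,-6,5,0,0,0,0,0,-6,5,0,0,0,0,0,-6,5,0,0,0,0,0,0,5,0,0,0,0,0,0])

```text
t: 5.75
tool_pos: [0.534, 0.1994, 0.2727]
orientation: [1.758, 2.603, 0.001]
force: [4.4, 4.4, -4.2]
opening: 0.0138
gripper_force: 25.0
```

```bash
python3 - <<'E'
from h import *
s=robot.read_state();to([.5337,.1995,.107],23.6); print(s['opening'],s['force'],s['wrist_torque'])
E
```

```text
grasp [0.5342 0.1994 0.1054] yawY 21.9 tilt z [0.0008 0.0002] q6 -0.12 q1 0.27 t 5.75
shift tool mm [ 0.2 -0.4 -1.6] world [-0.5  0.1  1.6]
turn about tool z deg (down: sign flipped) -1.7
0.013786822357105395 [ 4.39445322  4.38781411 -4.15717545] [ 0.56119271 -0.75335348  0.0453225 ]
```

Emit:
drive_tool(moves=[5,0,0,0,0,0,-1.7,5,0,0,0,0,0,0,5,0,0,0,0,0,0,5,0,0,0,0,0,0,5,0,0,0,0,0,0], grip_force=40)

```text
t: 6.25
tool_pos: [0.534, 0.1994, 0.2727]
orientation: [1.718, 2.629, 0.001]
force: [3.9, 3.5, -4.8]
opening: 0.0139
gripper_force: 40.0
```

```bash
python3 - <<'E'
from h import *
s=robot.read_state();to([.5337,.1995,.107],23.6); print(s['opening'],s['force'],s['wrist_torque'])
E
```

```text
grasp [0.5342 0.1995 0.1054] yawY 23.7 tilt z [0.0009 0.0001] q6 -0.15 q1 0.27 t 6.25
shift tool mm [ 0.2 -0.4 -1.6] world [-0.5  0.   1.6]
turn about tool z deg (down: sign flipped) 0.1
0.01394304726302014 [ 3.92986326  3.48070817 -4.75838735] [ 0.64596343 -0.86831763  0.0445145 ]
```

Emit:
drive_tool(moves=[60,0,0,0,0,0,0,60,0,0,0,0,0,0,60,0,0,0,0,0,0,60,0,0,-20,0,0,0,60,0,0,-40,0,0,0,60,-30,0,-40,0,0,0,60,0,0,0,0,0,0,60,0,0,0,0,0,0], grip_force=20)

```text
t: 7.05
tool_pos: [0.5465, 0.1715, 0.3742]
orientation: [1.715, 2.63, 0.003]
force: [0.7, 0.6, -0.8]
opening: 0.0601
gripper_force: 0.0
```

```bash
python3 - <<'E'
from h import *
w=cam('wrist');to([.56215,-.2108,.17],68.5)
print('cam',-w['R'].T@w['t'],proj(w,[[.534,.1995,.124],[.457,.1668,.1]]))
save(w,'pics/w2.png')
E
```

```text
grasp [0.5458 0.1718 0.2051] yawY 23.8 tilt z [-0.0003  0.    ] q6 -0.2 q1 0.22 t 7.1
shift tool mm [-356.6 -139.6   35.1] world [  16.4 -382.6  -35.1]
turn about tool z deg (down: sign flipped) -44.7
cam [0.51283758 0.24628144 0.35389665] [[277.65081374 184.58388292]
 [172.41998869 176.789127  ]]
```

View pics/w2.png

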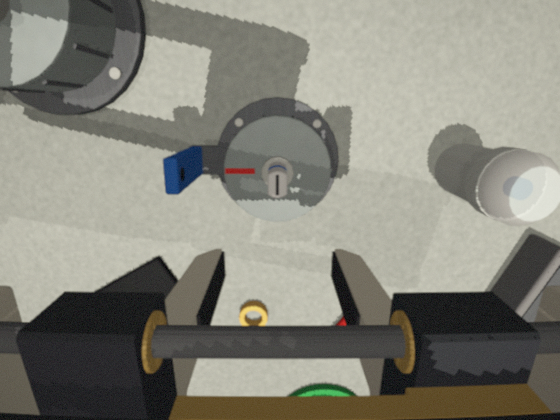

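The line on the spindle end at (277,184) now stands square to the red mark at (240,171) pointing to the guide. I measure that and plan the collar.

```bash
cat > m.py <<'E'
from h import *
def measure(w,u0,v0,g0,r0):
    col=w['color']; hsv=cv2.cvtColor(col,cv2.COLOR_RGB2HSV); x0,y0,x1,y1=u0-22,v0-22,u0+22,v0+22
    P=np.array([[dep(w,u,v) for u in range(x0,x1)] for v in range(y0,y1)])
    top=(P[...,2]>.119)&(P[...,2]<.130); print('end',P[top].mean(0).round(4),top.sum())
    m=cv2.erode(top.astype(np.uint8),np.ones((3,3)))>0
    g=col[y0:y1,x0:x1].mean(2); th=np.median(g[m]); dk=m&(g<th-45)
    pts=np.array([onz(w,*p,.124)[:2] for p in np.argwhere(dk)[:,::-1]+[x0,y0]]); wt=th-g[dk]
    ev,V=np.linalg.eigh(np.cov(pts.T,aweights=wt)); print('line',np.average(pts,axis=0,weights=wt).round(4),np.degrees(np.arctan2(V[1,1],V[0,1]))%180,np.sqrt(ev))
    for nm,mk,z,(u,v) in (('blue',(hsv[...,0]>100)&(hsv[...,0]<125)&(hsv[...,1]>150),None,g0),('red',((hsv[...,0]<8)|(hsv[...,0]>172))&(hsv[...,1]>120),.07,r0)):
        s=[(i,j) for j in range(v-30,v+30) for i in range(u-22,u+22) if mk[j,i]]
        if z: 
            p=np.array([onz(w,*k,z)[:2] for k in s]); ev,V=np.linalg.eigh(np.cov(p.T)); print(nm,p.mean(0),np.degrees(np.arctan2(V[1,1],V[0,1]))%180,np.sqrt(ev))
        else:
            p=np.array([dep(w,*k) for k in s]); p=p[(p[:,2]>.094)&(p[:,2]<.106)]; print(nm,p.mean(0),cv2.minAreaRect((p[:,:2]*1000).astype(np.float32)))
E
python3 - <<'E'
from m import *
measure(load('wrist'),277,184,(184,170),(240,171))
E
```

```text
end [0.533  0.1998 0.1235] 498
line [0.5336 0.1992] 113.87518121113509 [0.00054336 0.00415969]
blue [0.45623717 0.16816067 0.09918017] ((455.80224609375, 167.72293090820312), (10.891256332397461, 28.380807876586914), 23.598188400268555)
red [0.50278082 0.18636831] 22.921053235954076 [0.00146717 0.00738609]
```

Emit:
drive_tool(moves=[60,-40,-16,0,0,0,0,60,-45,-18,0,0,0,0,60,-45,-18,0,0,0,0,60,-45,-18,0,0,0,0,60,-45,-18,0,0,0,0,60,-45,-18,0,0,0,0,60,-40,-16,0,0,0,0,60,0,0,0,0,0,0])

```text
t: 7.9
tool_pos: [0.5571, -0.1603, 0.3702]
orientation: [-1.718, -2.627, 0.004]
force: [-0.6, 0.5, -0.4]
opening: 0.0598
gripper_force: 0.0
```

Emit:
drive_tool(moves=[60,0,0,0,0,0,-8,60,0,0,0,0,0,-8,60,0,0,0,0,0,-8,60,0,0,0,0,0,-8,60,0,0,0,0,0,-8,60,0,0,0,0,0,-4,60,0,0,0,0,0,0,60,0,0,0,0,0,0])

```text
t: 8.7
tool_pos: [0.5578, -0.1553, 0.3714]
orientation: [-0.604, -3.081, -0.001]
force: [-0.4, 0.5, -0.0]
opening: 0.0602
gripper_force: 0.0
```

```bash
python3 - <<'E'
from h import *
w=cam('wrist');to([.56215,-.2108,.049],68.5)
print('cam',-w['R'].T@w['t'],proj(w,[.56215,-.2108,.054]))
save(w,'pics/w3.png')
E
```

```text
grasp [ 0.5576 -0.1553  0.2044] yawY 67.8 tilt z [-0.0016  0.0008] q6 -1.54 q1 -0.36 t 8.75
shift tool mm [-25.4 -49.7 155.3] world [   4.5  -55.5 -155.4]
turn about tool z deg (down: sign flipped) -0.7
cam [ 0.4809713  -0.12483291  0.35130165] [[227.33068614 227.04244995]]
```

View pics/w3.png

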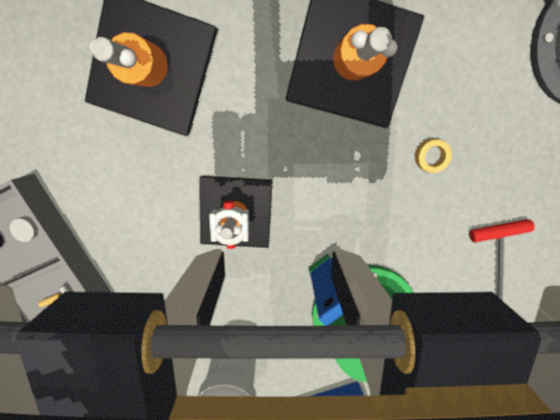

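The collar is at (229,226) with screws at (229,206) and (231,246), on the 80 mm plate. I measure it and check gripper-body clearance to the bucket and the green drive.

```bash
python3 - <<'E'
from h import *
w=load('wrist'); hsv=cv2.cvtColor(w['color'],cv2.COLOR_RGB2HSV)
mk=(((hsv[...,0]<6)|(hsv[...,0]>170))&(hsv[...,1]>170)&(hsv[...,2]>90)).astype(np.uint8); mk[:195]=0;mk[256:]=0;mk[:,:205]=0;mk[:,255:]=0
n,l,s,ce=cv2.connectedComponentsWithStats(mk)
for i in range(1,n): print(s[i],ce[i],onz(w,*ce[i],.046))
# collar top face by depth
P=np.array([dep(w,u,v) for u in range(200,262) for v in range(195,256)])
t=P[(P[:,2]>.050)&(P[:,2]<.057)]; r=cv2.minAreaRect((t[:,:2]*1000).astype(np.float32)); print(len(t),t.mean(0),r)
pl=P[(P[:,2]>.005)&(P[:,2]<.011)]; print('pin',P[P[:,2]>.062].mean(0),P[:,2].max())
a=load('top')
for n,u,v,z in(('green',318,140,.12),('gguide',327,163.5,.1),('bucketA',371,141,.12),('post2',352,246,.1),('post1',295,226,.1)):
  p=onz(a,u,v,z); d=(p-[.562,-.2108,0])[:2]; th=np.radians(68.5); print(n,p.round(3),'along y',(d@[np.cos(th),np.sin(th)]).round(3),'along x',(d@[-np.sin(th),np.cos(th)]).round(3))
E
```

```text
[223 201  11   8  72] [228.43055556 204.43055556] [ 0.54341169 -0.20225614  0.046     ]
[227 245   8   3  15] [230.73333333 246.33333333] [ 0.58459039 -0.21867834  0.046     ]
767 [ 0.56146917 -0.20885749  0.05331183] ((562.56689453125, -210.0773468017578), (36.43267059326172, 47.26585388183594), 68.617431640625)
pin [ 0.54723119 -0.19531226  0.1311864 ] 0.3513016536314111
green [ 0.732 -0.111  0.12 ] along y 0.155 along x -0.121
gguide [ 0.659 -0.141  0.1  ] along y 0.101 along x -0.065
bucketA [ 0.728 -0.281  0.12 ] along y -0.004 along x -0.18
post2 [ 0.395 -0.217  0.1  ] along y -0.067 along x 0.153
post1 [ 0.458 -0.037  0.1  ] along y 0.123 along x 0.16
```

Emit:
drive_tool(moves=[60,-12,-24,0,0,0,-0.6,60,-13,-25,0,0,0,0,60,0,0,30,0,0,0,60,0,0,30,0,0,0,60,0,0,25,0,0,0,60,0,0,0,0,0,0,60,0,0,0,0,0,0,60,0,0,0,0,0,0])

```text
t: 9.55
tool_pos: [0.5638, -0.2112, 0.2898]
orientation: [0.586, 3.084, -0.001]
force: [0.4, 0.1, 1.0]
opening: 0.0603
gripper_force: 0.0
```

```bash
python3 - <<'E'
from h import *
w=cam('wrist');to([.5625,-.2103,.046],68.5)
save(w['color'],'pics/w4.png')
E
```

```text
grasp [ 0.5644 -0.2115  0.1227] yawY 68.5 tilt z [ 0.003  -0.0014] q6 -1.64 q1 -0.44 t 9.6
shift tool mm [ 2.4  0.4 76.7] world [ -1.9   1.2 -76.7]
turn about tool z deg (down: sign flipped) 0.0
```

View pics/w4.png

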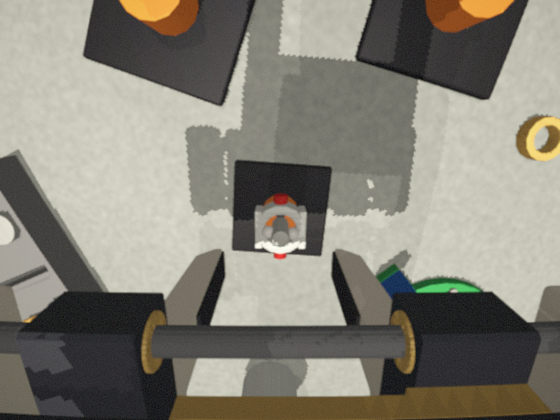

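The collar is centred between the fingers at (280,228), screws vertical at (281,198) and (280,254). I descend.

Emit:
drive_tool(moves=[60,1,0,25,0,0,0,60,0,0,25,0,0,0,60,0,0,15,0,0,0,60,0,0,11,0,0,0,60,0,0,0,0,0,0,60,0,0,0,0,0,0,60,0,0,0,0,0,0])

```text
t: 10.3
tool_pos: [0.5628, -0.211, 0.2132]
orientation: [0.585, 3.084, -0.001]
force: [-0.4, -0.6, -0.2]
opening: 0.0599
gripper_force: 0.0
```

```bash
python3 - <<'E'
from h import *
to([.5625,-.2103,.046],68.5)
E
```

```text
grasp [ 0.5631 -0.2111  0.0459] yawY 68.5 tilt z [ 0.002  -0.0009] q6 -1.64 q1 -0.44 t 10.3
shift tool mm [ 0.9  0.5 -0.1] world [-0.6  0.8  0.1]
turn about tool z deg (down: sign flipped) 0.0
```

Emit:
drive_tool(moves=[40,0.5,0,0,0,0,0,30,0,0,0,0,0,0,28,0,0,0,0,0,0,28,0,0,0,0,0,0,28,0,0,0,0,0,0,28,0,0,0,0,0,0,28,0,0,0,0,0,0], grip_force=40)

```text
t: 11.0
tool_pos: [0.5618, -0.2105, 0.212]
orientation: [0.586, 3.086, 0.0]
force: [-1.5, 1.1, 2.9]
opening: 0.036
gripper_force: 40.0
```

```bash
python3 - <<'E'
from h import *
to([.5625,-.2103,.046],68.5);s=robot.read_state();print(s['force'],s['wrist_torque'],s['opening'])
E
```

```text
grasp [ 0.5618 -0.2105  0.0447] yawY 68.5 tilt z [ 0.0003 -0.    ] q6 -1.64 q1 -0.44 t 11.0
shift tool mm [-0.6  0.4 -1.3] world [0.7 0.2 1.3]
turn about tool z deg (down: sign flipped) 0.0
[-1.4957965  1.0665283  2.9325535] [ 0.29296345 -0.03766486 -0.0207438 ] 0.03601635543481918
```

Emit:
drive_tool(moves=[28,0,0,-4,0,0,0,28,0,0,-4,0,0,0,28,0,0,-6,0,0,0,28,0,0,-8,0,0,0,28,0,0,-10,0,0,0,28,0,0,-10,0,0,0,28,0,0,-10,0,0,0,28,0,0,-10,0,0,0])

```text
t: 11.8
tool_pos: [0.5619, -0.2109, 0.2755]
orientation: [0.586, 3.085, -0.001]
force: [0.4, -0.3, -0.8]
opening: 0.0357
gripper_force: 40.0
```

Emit:
drive_tool(moves=[28,0,0,-30,0,0,0,28,0,0,-30,0,0,0,28,0,0,-30,0,0,0,28,0,0,-20,0,0,0,28,0,0,0,0,0,0,28,0,0,0,0,0,0])

```text
t: 12.4
tool_pos: [0.5617, -0.2106, 0.3839]
orientation: [0.586, 3.086, -0.001]
force: [-0.4, 1.2, -1.5]
opening: 0.0359
gripper_force: 40.0
```

```bash
python3 - <<'E'
from h import *
to([.5335,.1995,.195],113.6);s=robot.read_state();print(s['force'],s['wrist_torque'],s['opening'])
w=cam('wrist');save(w['color'],'pics/w5.png')
E
```

```text
grasp [ 0.5618 -0.2106  0.2166] yawY 68.5 tilt z [ 0.0008 -0.0005] q6 -1.64 q1 -0.44 t 12.4
shift tool mm [176.6 371.3  21.4] world [-28.3 410.1 -21.6]
turn about tool z deg (down: sign flipped) -45.1
[-0.39110295  1.21952199 -1.46496207] [ 0.03006152 -0.09782588 -0.01640162] 0.03585190674996086
```

View pics/w5.png

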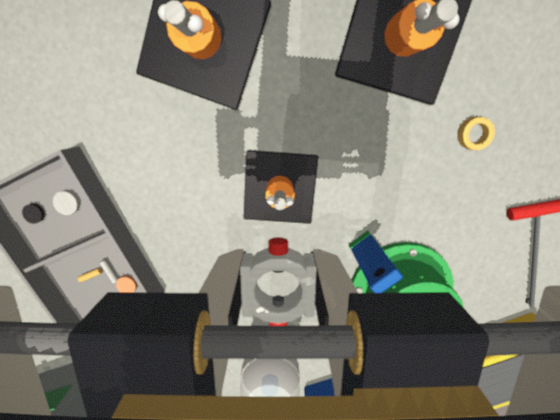

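The collar is held in the fingers at (279,285), front screw at (278,246), and the post is empty. I measure the collar relative to the tool.

```bash
python3 - <<'E'
from h import *
w=load('wrist');s=robot.read_state();M=Ro.from_rotvec(s['orientation']).as_matrix();g=s['tool_pos']+M[:,2]*robot.grasp_offset
P=np.array([dep(w,u,v) for u in range(243,316) for v in range(236,322) if w['depth'][v,u]>0]); T=(P-g)@M*1000
c=T[(abs(T[:,0])<27)&(abs(T[:,1])<17)&(abs(T[:,2])<14)]
print(len(c)); print(np.histogram(c[:,2],bins=np.arange(-14,15,1)))
t=c[(c[:,2]<-5)]; print(t.mean(0),t.min(0),t.max(0)); A=np.c_[t[:,:2],np.ones(len(t))]; print(np.linalg.lstsq(A,t[:,2],rcond=None)[0])
hsv=cv2.cvtColor(w['color'],cv2.COLOR_RGB2HSV); mk=(((hsv[...,0]<6)|(hsv[...,0]>170))&(hsv[...,1]>150)); 
for (a,b,cc,d) in ((262,296,234,256),(262,296,316,330)):
  q=[(u,v) for u in range(a,b) for v in range(cc,d) if mk[v,u]]; p=np.mean(q,axis=0); X=onz(w,*p,g[2]+.001); print(p,((X-g)@M*1000).round(1),np.mean([(dep(w,*k)-g)@M*1000 for k in q],axis=0).round(1))
E
```

```text
4203
(array([   6,   15,  248, 1310,  847,  230,  184,  189,  187,  170,  152,
        117,  113,   93,   85,   80,   81,   48,   44,    4,    0,    0,
          0,    0,    0,    0,    0,    0]), array([-14, -13, -12, -11, -10,  -9,  -8,  -7,  -6,  -5,  -4,  -3,  -2,
        -1,   0,   1,   2,   3,   4,   5,   6,   7,   8,   9,  10,  11,
        12,  13,  14]))
[ 1.02672632  0.23252336 -9.48018632] [-19.29985033 -16.99026901 -13.98551853] [22.45770874 16.99807663 -5.00523209]
[ 0.03160098 -0.01027114 -9.5102436 ]
[277.91666667 246.44565217] [18.  -0.8 -1. ] [20.  -0.8 -5.5]
[278.12195122 324.24390244] [-27.2  -0.7  -1. ] [ -1.   -0.7 -36.2]
```

Emit:
drive_tool(moves=[28,15,31,0,0,0,0,28,20,42,0,0,0,0,28,20,42,0,0,0,0,28,20,42,0,0,0,0,28,20,42,0,0,0,0,28,20,42,0,0,0,0,28,20,42,0,0,0,0,28,20,42,0,0,0,0])

```text
t: 13.25
tool_pos: [0.5355, 0.1504, 0.3815]
orientation: [-0.585, -3.084, 0.002]
force: [0.9, -0.2, -1.7]
opening: 0.0357
gripper_force: 40.0
```

Emit:
drive_tool(moves=[28,15,32,0,0,0,0,28,0,0,0,0,0,-7.5,28,0,0,0,0,0,-7.5,28,0,0,0,0,0,-7.5,28,0,0,0,0,0,-7.5,28,0,0,0,0,0,-7.5,28,0,0,0,0,0,-7.5,28,0,0,0,0,0,0])

```text
t: 14.05
tool_pos: [0.5337, 0.1838, 0.3815]
orientation: [0.643, -3.072, 0.0]
force: [-0.1, -0.3, -1.6]
opening: 0.0356
gripper_force: 40.0
```

Emit:
drive_tool(moves=[28,0,0,0,0,0,0,28,0,0,0,0,0,0,28,0,0,0,0,0,0])

```text
t: 14.35
tool_pos: [0.5342, 0.1839, 0.3834]
orientation: [0.637, -3.076, 0.0]
force: [0.4, 0.0, -1.8]
opening: 0.0356
gripper_force: 40.0
```

```bash
python3 - <<'E'
from h import *
to([.5335,.1993,.150],113.8)
E
```

```text
grasp [0.5341 0.1839 0.2161] yawY 113.4 tilt z [-0.0005 -0.0001] q6 -1.74 q1 0.24 t 14.35
shift tool mm [-5.6 14.3 66.1] world [ -0.6  15.4 -66.1]
turn about tool z deg (down: sign flipped) -0.4
```

Emit:
drive_tool(moves=[28,-5.6,14.3,16,0,0,-0.4,28,0,0,25,0,0,0,28,0,0,25,0,0,0,28,0,0,0,0,0,0,28,0,0,0,0,0,0,28,0,0,0,0,0,0,28,0,0,0,0,0,0])

```text
t: 15.05
tool_pos: [0.5343, 0.1996, 0.3195]
orientation: [-0.65, 3.071, 0.0]
force: [-0.2, -0.2, -1.1]
opening: 0.0361
gripper_force: 40.0
```

```bash
python3 - <<'E'
from h import *
to([.5335,.1993,.150],113.8)
w=cam('wrist');b=cam('side')
u,v=proj(b,[.5335,.1993,.13])[0].astype(int)
im=np.hstack([w['color'][150:400,150:410],0*w['color'][150:400,:4],cv2.resize(b['color'][v-40:v+44,u-42:u+60],(303,250),interpolation=cv2.INTER_CUBIC)])
save(cv2.resize(im,None,fx=1.4,fy=1.4),'pics/w6.png')
E
```

```text
grasp [0.5347 0.1997 0.1522] yawY 113.9 tilt z [0.0026 0.0008] q6 -1.72 q1 0.27 t 15.05
shift tool mm [1.3 0.1 2.2] world [-1.2 -0.4 -2.2]
turn about tool z deg (down: sign flipped) 0.1
```

View pics/w6.png

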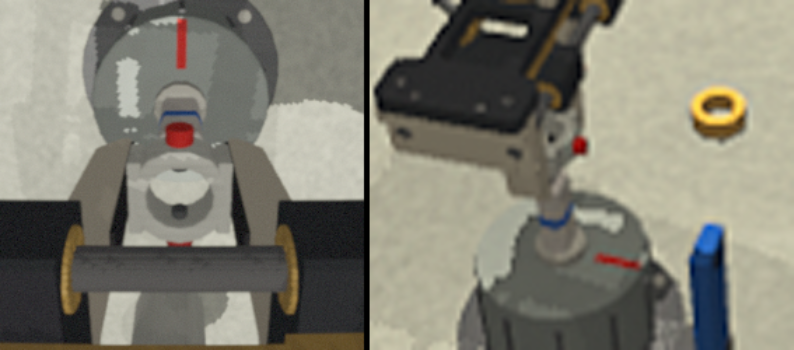

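Collar sits above the spindle, front screw lined up with the red mark and the guide. I lower in steps, watching the force.

Emit:
drive_tool(moves=[28,0,0,5,0,0,0,28,0,0,5,0,0,0,28,0,0,5,0,0,0,28,0,0,0,0,0,0,28,0,0,0,0,0,0,28,0,0,0,0,0,0])

```text
t: 15.75
tool_pos: [0.5337, 0.1993, 0.3028]
orientation: [-0.651, 3.073, 0.0]
force: [0.4, 0.1, -0.7]
opening: 0.0354
gripper_force: 40.0
```

```bash
python3 - <<'E'
from h import *
to([.5335,.1993,.0995],113.8);s=robot.read_state();print(s['force'],s['wrist_torque'])
E
```

```text
grasp [0.5338 0.1993 0.1355] yawY 113.9 tilt z [0.0001 0.    ] q6 -1.72 q1 0.27 t 15.75
shift tool mm [ 0.2  0.1 36. ] world [ -0.3  -0.  -36. ]
turn about tool z deg (down: sign flipped) 0.1
[ 0.43051103  0.10590249 -0.68586842] [ 0.11750004 -0.16086741 -0.00603645]
```

Emit:
drive_tool(moves=[28,0,0,3,0,0,0,28,0,0,3,0,0,0,28,0,0,3,0,0,0,28,0,0,3,0,0,0,28,0,0,0,0,0,0,28,0,0,0,0,0,0])

```text
t: 16.35
tool_pos: [0.5336, 0.1993, 0.2906]
orientation: [0.651, -3.073, -0.0]
force: [0.2, 0.5, -1.2]
opening: 0.0349
gripper_force: 40.0
```

Emit:
drive_tool(moves=[28,0,0,3,0,0,0,28,0,0,2,0,0,0,28,0,0,0,0,0,0])

```text
t: 16.65
tool_pos: [0.5336, 0.1993, 0.2853]
orientation: [0.651, -3.073, -0.0]
force: [-0.5, -0.4, -0.9]
opening: 0.0357
gripper_force: 40.0
```

Emit:
drive_tool(moves=[28,0,0,3,0,0,0,28,0,0,3,0,0,0,28,0,0,3,0,0,0,28,0,0,3,0,0,0,28,0,0,3,0,0,0,28,0,0,0,0,0,0,28,0,0,0,0,0,0])

```text
t: 17.35
tool_pos: [0.5337, 0.1993, 0.2707]
orientation: [0.651, -3.073, 0.0]
force: [0.8, -1.3, -0.3]
opening: 0.036
gripper_force: 40.0
```

```bash
python3 - <<'E'
from h import *
to([.5335,.1993,.0995],113.8);s=robot.read_state();print(s['force'],s['wrist_torque'])
E
```

```text
grasp [0.5337 0.1993 0.1034] yawY 113.9 tilt z [-0.0001 -0.    ] q6 -1.72 q1 0.27 t 17.35
shift tool mm [0.1 0.1 3.9] world [-0.2  0.  -3.9]
turn about tool z deg (down: sign flipped) 0.1
[ 0.75569669 -1.34287247 -0.29911947] [ 0.09527998 -0.13320542  0.00662429]
```

Emit:
drive_tool(moves=[28,0,0,2,0,0,0,28,0,0,1.5,0,0,0,28,0,0,0,0,0,0,28,0,0,0,0,0,0,28,0,0,0,0,0,0])

```text
t: 17.85
tool_pos: [0.5337, 0.1993, 0.2673]
orientation: [-0.651, 3.073, 0.0]
force: [-1.1, 0.2, -2.0]
opening: 0.0358
gripper_force: 40.0
```

```bash
python3 - <<'E'
from h import *
to([.5335,.1993,.0995],113.8);s=robot.read_state();print(s['force'],s['wrist_torque'],s['opening'])
w=cam('wrist');M=Ro.from_rotvec(s['orientation']).as_matrix();g=s['tool_pos']+M[:,2]*robot.grasp_offset
P=np.array([dep(w,u,v) for u in range(235,325) for v in range(230,325) if w['depth'][v,u]>0]); T=(P-g)@M*1000
r=np.hypot(T[:,0],T[:,1])
e=T[(r<8)&(T[:,2]<-18)&(T[:,2]>-30)]; print('spindle end',len(e),np.median(e,axis=0).round(2),e.mean(0).round(1))
f=T[(r>11.5)&(r<17)&(T[:,2]<-6)&(T[:,2]>-14)&(abs(T[:,1])<16)]; print('collar top',len(f),np.median(f,axis=0).round(2),f.mean(0))
b=cam('side');u,v=proj(b,[.5335,.1993,.1])[0].astype(int)
im=np.hstack([w['color'][150:400,150:410],0*w['color'][150:400,:4],cv2.resize(b['color'][v-40:v+44,u-42:u+60],(303,250),interpolation=cv2.INTER_CUBIC)])
save(cv2.resize(im,None,fx=1.4,fy=1.4),'pics/w7.png')
hsv=cv2.cvtColor(b['color'],cv2.COLOR_RGB2HSV); mk=(((hsv[...,0]<6)|(hsv[...,0]>170))&(hsv[...,1]>150)).astype(np.uint8)
n,l,s,ce=cv2.connectedComponentsWithStats(mk)
h=np.array([.534,.1996])+.0215*np.array([-.915,-.404])
for i in range(1,n):
  if s[i,4]>4 and np.hypot(*(ce[i]-[u,v]))<40: print(s[i],ce[i],[ (z,proj(b,[*h,z])[0].round(1)) for z in (.098,.101,.104)])
E
```

```text
grasp [0.5337 0.1993 0.1   ] yawY 113.9 tilt z [0.0001 0.    ] q6 -1.72 q1 0.27 t 17.85
shift tool mm [0.2 0.1 0.5] world [-0.2 -0.  -0.5]
turn about tool z deg (down: sign flipped) 0.1
[-1.05413489  0.24048664 -1.96393633] [ 0.14902341 -0.03531299 -0.03566118] 0.035829365017986864
spindle end 897 [  1.41   0.05 -23.83] [  1.4  -0.  -23.5]
collar top 1345 [ 7.31  1.03 -8.96] [ 5.39963992  0.36530218 -8.92824585]
[204 234   4   3  10] [205.2 235. ] [(0.098, array([225.9, 262.5])), (0.101, array([225.8, 261.6])), (0.104, array([225.7, 260.7]))]
[225 260   3   4  10] [225.8 261.5] [(0.098, array([225.9, 262.5])), (0.101, array([225.8, 261.6])), (0.104, array([225.7, 260.7]))]
[228 271  10   3  13] [231.92307692 272.23076923] [(0.098, array([225.9, 262.5])), (0.101, array([225.8, 261.6])), (0.104, array([225.7, 260.7]))]
```

View pics/w7.png

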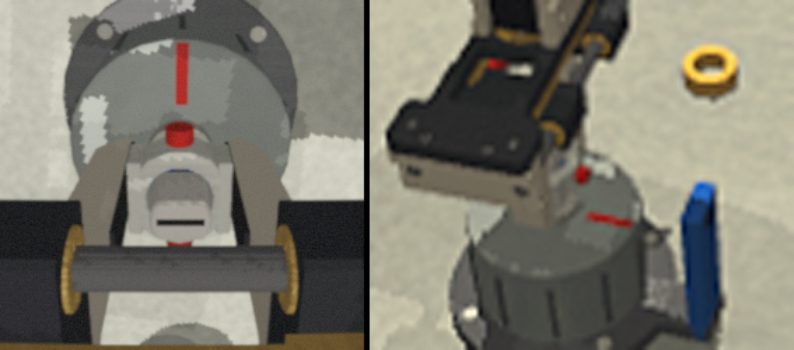

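The collar is on the spindle with its screws over the flats. It stands 14.9 mm below the spindle end, so the screws are at 101 mm, with no contact force. I hand in.

```bash
python3 -c "
from plant import robot
print(robot.close_job())"
```

```text
the job is handed in; nothing more can be done
None
```

I turned the spindle so a flat faces the key guide to within about 1°. The collar is now held level over it with a screw pointing at the guide, at 101 mm, clear of the boss, and the job was handed in at about 18 s of the 67 s allowed.

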